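# Seat the wide sample canister in the level sensor's V-guide

## Robot

A 6-joint arm with a two-finger parallel gripper is mounted at the origin on the work surface. World frame = base frame: x ahead of the robot, y to its left, z up, the work surface at z = 0. Lengths are in mm, angles in rad, forces in N, time in s.
With the tool pointing down it reaches from about 325 to 900 mm from the base axis. Payload 6.1 kg.
Tool frame: the origin (TCP) lies at the very end of the fingers, on their centre line; the grasp point (between the pads) lies 19 mm behind it; z points along the fingers, y is the direction in which the jaws open and shut (so a half turn about z gives the same grasp; the last joint's range is limited). The gripper opens to 87 mm and grips with 3 to 60 N. Pads are 19 mm wide; open, the fingers measure 117 mm over their backs; the gripper's body (75 mm by 190 mm) begins 51 mm behind the grasp point.
Start: joints at [1.147, 0.22, 1.526, -0, 1.395, -0.126], TCP at [183.384, 597.483, 222.538] pointing down, gripper open.
Joint ranges: [-2.98, 2.98], [-0.91, 2.08], [0.09, 2.57], [-1.24, 4.39], [0.2, 2.65], [-2.68, 2.68]. Speed limits (rad/s): [2.57, 2.57, 3.01, 3.14, 3.14, 3.14].

## Interface

Orientations are given as a 3x3 rotation matrix whose columns are the frame's x, y, z axes.
In Python, from bench import goto, servo_line, set_joints, grip, wait, solve_ik, snapshot, calibration, IKError, close_job, read_clock, read_joints, read_joint_vel, read_tau, read_ee_pos, read_ee_rot, read_contact_force, read_torque, read_gripper_width gives the robot as it stands. Calls block until the motion is done:
- goto(position, orientation): joint-space move of the TCP to a pose.
- servo_line(position, attitude=None, v=150, force_limit=None): straight line of the TCP; attitude=None keeps the orientation; v is the mean speed in mm/s. With force_limit (N) it stops when the force on the tool has changed by that much, and returns True; else False.
- set_joints(angles): joint-space move.
- grip(opening, strength=None): opening from 0.0 (shut) to 1.0 (fully open); strength is the grip in N (None keeps the last); returns when the fingers have stopped.
- wait(seconds).
- solve_ik(position, orientation): joint angles nearest the present ones, or None.
- snapshot(name): name is "scene" or "top"; returns the picture (400x640x3 uint8, red, green, blue); there is no depth.
- calibration(name): a dict with "camera_matrix" (3x3 intrinsics, pixels), "k1" (the pictures are not rectified: a ray, as slopes to the right and down, at radius r is drawn at 1 + k1 r^2 times it, then the intrinsics apply), "pose" (4x4, takes a point from camera to world coordinates). Camera axes: x right, y up, looking along -z (the intrinsics and any distortion apply to the point x, -y, -z); pixel columns grow to the right and rows downward; lengths in mm; the calibration is good to about 2 mm. A picture is of the moment at which its call begins. calibration takes no time and is no camera call.
A pose or a line that the arm cannot do raises IKError and nothing moves.
- close_job(): hands the job in, once; it reports no verdict.
Readings, each from a call of its own:
- read_clock(): time.
- read_joints(): joint angles.
- read_joint_vel(): joint speeds.
- read_tau(): joint torques, N m.
- read_ee_pos(): TCP position.
- read_ee_rot(): TCP orientation.
- read_contact_force(): force on the tool from outside, world axes, zero at the start.
- read_torque(): the same for the moment, N m.
- read_gripper_width(): opening from 0.0 (shut) to 1.0 (fully open).
Only numpy, scipy, OpenCV 4.12 (cv2) and the standard library are available. Lean on these libraries where they do the work, as an engineer would, in place of code of your own. Each camera call takes 0.05 s, during which the arm holds its last target. There are 200 camera calls.

## Task

On the lab bench, push the wide squat steel canister (not the slim one) into the V-shaped guide in front of the level sensor until it is fully home, touching both rails, and leave it there. Slide it gently along the bench, upright, without lifting it; leave the slim canister and the amber bottle where they are.

Things in the scene. Friction and masses are not known exactly. Their poses are not given: they have to be found in the camera images.
- wide_canister_center (a point): Centre (half-way up, 30 mm above the bench) of the wide squat round stainless steel canister with a flat lid: 90 mm in diameter, 60 mm high, about 0.45 kg, loose, standing on the bench in front of the guide's mouth, left or right of its centre line. Sides upright and smooth.
- guide: V of two aluminium rails fixed to the bench, white sensor box (52 high, x +68 to +128) behind. Origin: point on the bench under the canister's axis when fully home, touching both rails. x: centre line, from mouth into the V; z up. No floor plate. Rails 30 high, 15 thick, 35 deg to the centre line; inner faces from 133 mm either side at x = -112 (mouth) to 21 mm either side at x = +48.
- slim_canister_center (a point): Centre (half-way up, 30 mm above the bench) of the slim stainless steel canister: 52 mm in diameter, 60 mm high, loose, of the same make as the wide one. It stands before the other half of the guide's mouth. To be left alone.
- amber_center (a point): Centre (half-way up, 60 mm above the bench) of the amber glass bottle with a black cap: 60 mm in diameter, 120 mm high, loose, standing to the left (+y) of the guide. To be left alone.
Mind the look-alikes: they are no part of the job. What is shaped like the part that bears wide_canister_center but turquoise is not meant. What is shaped like the part that bears slim_canister_center but purple is not meant.

How it is judged:
By the outcome, as a careful person would: the job done as asked, in the order asked, and still so for the second after the job is handed in, with the robot touching nothing.
It also fails if it takes over 35 s, if anything falls off the work surface, if the arm or the gripper's body presses on something with over 40 N, if the wrist force passes 120 N, or if a joint passes its speed limit or range.

## Working session

There is one attempt and no reset: what is moved stays moved. The work goes in short steps, each a Python script; the robot and the scene stay as the last script left them, time stands still between calls to the robot, and variables do not carry over. Pictures are saved under pics/ and viewed, about 8 in all and at most 12, crops included, and the job is handed in when it is done.

```bash
ls; mkdir -p pics; python3 - <<'E'
from bench import *
import cv2
for n in("scene","top"):
    cv2.imwrite(f"pics/{n}0.png",cv2.cvtColor(snapshot(n),cv2.COLOR_RGB2BGR))
    print(n,calibration(n))
print(read_clock())
E
```

```text
pics
scene {'camera_matrix': array([[437.94393596,   0.        , 313.50855541],
       [  0.        , 437.94393596, 206.32554218],
       [  0.        ,   0.        ,   1.        ]]), 'k1': -0.1228805568322814, 'pose': array([[ 4.26384825e-01, -7.82272880e-01,  4.54142183e-01,
         9.14798707e+02],
       [ 9.04478923e-01,  3.62801066e-01, -2.24261598e-01,
        -6.91486407e+01],
       [ 1.06704983e-02,  5.06383774e-01,  8.62242201e-01,
         7.97890732e+02],
       [ 0.00000000e+00,  0.00000000e+00,  0.00000000e+00,
         1.00000000e+00]])}
top {'camera_matrix': array([[444.59136609,   0.        , 319.61798612],
       [  0.        , 444.59136609, 197.11024494],
       [  0.        ,   0.        ,   1.        ]]), 'k1': -0.08470399467769787, 'pose': array([[-2.59785660e-02,  9.95907150e-01, -8.65682519e-02,
         4.51137190e+02],
       [-9.99012939e-01, -2.89854405e-02, -3.36599595e-02,
         1.13538828e+02],
       [-3.60314132e-02,  8.56083662e-02,  9.95677129e-01,
         9.65032127e+02],
       [ 0.00000000e+00,  0.00000000e+00,  0.00000000e+00,
         1.00000000e+00]])}
0.1
```

View pics/scene0.png

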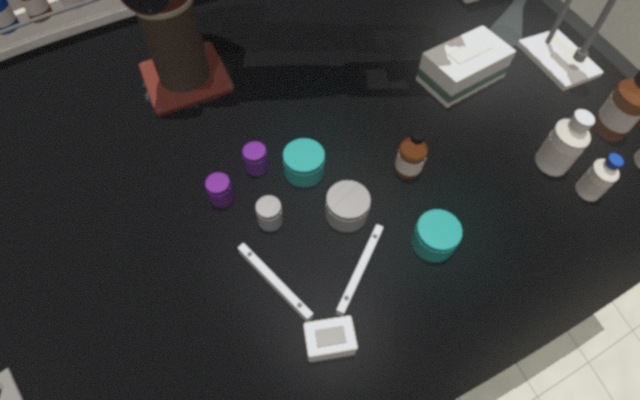

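View pics/top0.png

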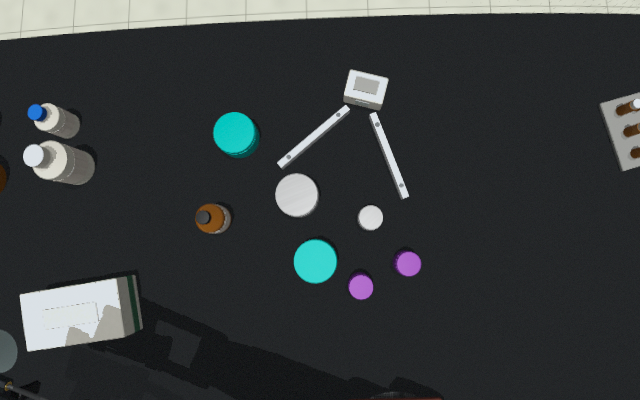

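The wide steel canister is at top (297,195) and scene (348,205). It is grey metal, about 43 px across, beside the left rail's mouth. The others are the slim steel canister at top (371,217), turquoise look-alikes at (235,134) and (315,261), purple ones at (361,287) and (408,264), and the amber bottle at (212,218). Next I'll measure them and view one crop to confirm.

```bash
cat > h.py <<'E'
from bench import *
import cv2, numpy as np
def ray(n,uv,z):
    c=calibration(n);K=c["camera_matrix"];P=c["pose"]
    p=cv2.undistortPoints(np.array(uv,float).reshape(-1,1,2),K,np.array([c["k1"],0,0,0.]),).reshape(-1,2)
    # cv2 model: x_d = x(1+k1 r^2), same as the one given
    d=np.c_[p[:,0],-p[:,1],-np.ones(len(p))]@P[:3,:3].T
    return P[:3,3]+d*((z-P[2,3])/d[:,2])[:,None]
def blob(img,seed,lo=100,rad=60,sat=45):
    """largest grey bright blob's contour near a seed pixel"""
    hsv=cv2.cvtColor(img,cv2.COLOR_RGB2HSV)
    m=((hsv[...,2]>lo)&(hsv[...,1]<sat)).astype(np.uint8)
    n,l=cv2.connectedComponents(m); k=l[seed[1],seed[0]]
    if k==0: raise RuntimeError("no blob at seed")
    return max(cv2.findContours((l==k).astype(np.uint8),cv2.RETR_EXTERNAL,cv2.CHAIN_APPROX_NONE)[0],key=cv2.contourArea).reshape(-1,2)
def disc(n,img,seed,z,**k):
    q=ray(n,blob(img,seed,**k),z)[:,:2].astype(np.float32)
    (x,y),r=cv2.minEnclosingCircle(q); return np.array([x,y]),r
E
python3 - <<'E'
from h import *
im=snapshot("top")
for nm,s in(("wide",(297,195)),("slim",(371,217))): print(nm,disc("top",im,s,60))
L=[]
for nm,s in(("left",(313,138)),("right",(390,155))):
    c=blob(im,s); q=ray("top",c,30)[:,:2].astype(np.float32)
    r=cv2.minAreaRect(q); print(nm,len(c),r); print(cv2.boxPoints(r))
c=blob(im,(366,75)) ; q=ray("top",c,52)[:,:2].astype(np.float32); r=cv2.minAreaRect(q);print("box",r,c.min(0),c.max(0))
print("amber cap,z120",ray("top",[(204,217)],120), "turq",ray("top",[(235,134),(315,261)],60))
cr=cv2.resize(im[55:305,180:430],None,fx=2.4,fy=2.4,interpolation=cv2.INTER_CUBIC)
cv2.imwrite("pics/crop1.png",cv2.cvtColor(cr,cv2.COLOR_RGB2BGR))
E
```

```text
wide (array([536.32177734, 192.25784302]), 45.002281188964844)
slim (array([485.8600769 ,  42.70519638]), 25.8843936920166)
left 148 ((664.9882202148438, 155.5432891845703), (17.334821701049805, 195.2918243408203), 39.12480926513672)
[[596.64856  225.82513 ]
 [719.88      74.32297 ]
 [733.3279    85.261444]
 [610.09644  236.76361 ]]
right 180 ((619.012451171875, -3.5436744689941406), (195.8264923095703, 16.97866439819336), 18.975744247436523)
[[523.6597   -27.353922]
 [529.1806   -43.409904]
 [714.3652    20.266573]
 [708.8443    36.322556]]
box ((756.6380615234375, 42.477622985839844), (84.81417083740234, 73.16275787353516), 74.19607543945312) [344  69] [388 109]
amber cap,z120 [[492.56765251 366.44355324 120.        ]] turq [[667.61620118 317.96528993  60.        ]
 [400.36231152 156.85617349  60.        ]]
```

View pics/crop1.png

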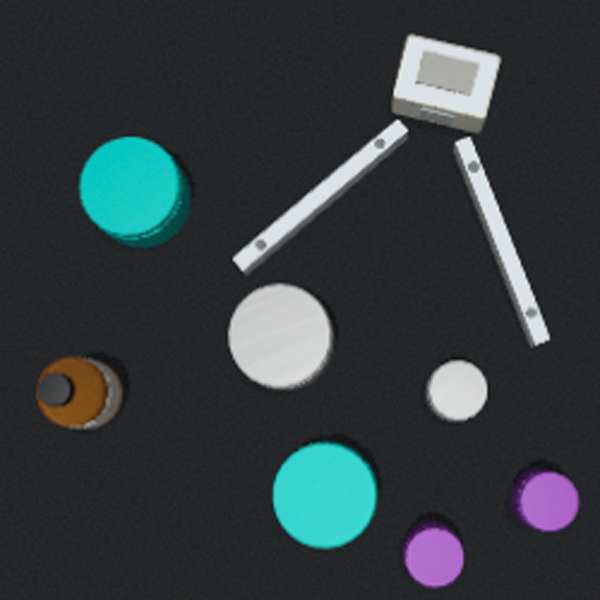

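The crop confirms it: the plain steel disc at (297,195) has radius 45.0 mm, and the slim one 25.9 mm. The rails lie at −50.9° and +19.0°, so half the angle between them is 34.9°, matching the 35° given. I'll push with two fingers set about 70 mm apart as a cradle. First I check reach and descend behind the canister.

```bash
cat >> h.py <<'E'
# guide from the two rail centre lines (offset 45+7.5 mm from home)
pl,pr=np.array([664.99,155.54]),np.array([619.01,-3.54]); al,ar=np.radians([-50.88,18.98])
nl=np.array([np.sin(al),-np.cos(al)]); nr=np.array([-np.sin(ar),np.cos(ar)])
HOME=np.linalg.solve([nl,nr],[nl@pl+52.5,nr@pr+52.5]); AX=(al+ar)/2
c=np.array([np.cos(AX),np.sin(AX)]); n=np.array([-c[1],c[0]])
G=lambda x,y: HOME+x*c+y*n
W=np.array([536.3,192.3]); A1=np.arctan2(*(G(-60,15)-W)[::-1])
GAP=70; OFF=np.sqrt(45**2-(GAP/2)**2)+9.5
def R(a):
    x=np.array([np.cos(a),np.sin(a),0]);z=np.array([0,0,-1.]);return np.c_[x,np.cross(z,x),z]
def T(can,a,back=0,z=15): return np.r_[can-(OFF+back)*np.array([np.cos(a),np.sin(a)]),z]
E
python3 - <<'E'
from h import *
print(HOME,np.degrees([AX,A1]),OFF,T(W,A1,12))
for p,a in((T(W,A1,12,170),A1),(T(W,A1,12),A1),(T(G(-60,15),A1),A1),(T(HOME,AX,-8),AX),(T(HOME,AX,30,170),AX)):
    print(solve_ik(p,R(a)))
grip(GAP/87); print(read_gripper_width())
goto(T(W,A1,12,170),R(A1)); print(read_ee_pos(),read_ee_rot()[:,0],read_clock())
print("hit",servo_line(T(W,A1,12),v=120,force_limit=8)); print(read_ee_pos(),read_contact_force(),read_clock())
im=snapshot("scene");cv2.imwrite("pics/s1.png",cv2.cvtColor(cv2.resize(im[100:380,170:520],None,fx=2.2,fy=2.1),cv2.COLOR_RGB2BGR))
E
```

```text
[667.87457394  68.78476138] [-15.95       -49.89060737] 37.7842712474619 [504.22653221 230.37579714  15.        ]
None
None
[ 8.40686120e-02  4.00126013e-01  1.72426628e+00 -4.44089210e-16
  1.01720036e+00  2.52562030e+00]
[-2.55119960e-03  4.80693887e-01  1.61183556e+00 -4.44089210e-16
  1.04906320e+00  1.84662514e+00]
[ 1.46055446e-02  2.23597511e-01  1.62343585e+00 -4.44089210e-16
  1.29455929e+00  1.86378189e+00]
0.8015657984275942Traceback (most recent call last):
  File "<stdin>", line 6, in <module>
bench.IKError: the arm cannot take that pose within its joint ranges
```

The last joint's range rules that pose out, so I'll use the half-turned orientation, which gives the same cradle.

```bash
sed -i 's/x=np.array(\[np.cos(a),np.sin(a),0\])/x=-np.array([np.cos(a),np.sin(a),0])/' h.py
python3 - <<'E'
from h import *
for p,a in((T(W,A1,12,170),A1),(T(W,A1,12),A1),(T(G(-60,15),A1),A1),(T(HOME,AX,-8),AX),(T(HOME,AX,30,170),AX)):
    s=solve_ik(p,R(a)); assert s is not None; print(s.round(2))
goto(T(W,A1,12,170),R(A1)); print(read_ee_pos(),read_ee_rot()[:,0],read_clock())
print("hit",servo_line(T(W,A1,12),v=120,force_limit=8)); print(read_ee_pos(),read_contact_force(),read_clock())
im=snapshot("scene");cv2.imwrite("pics/s1.png",cv2.cvtColor(cv2.resize(im[100:380,170:520],None,fx=2.2,fy=2.1),cv2.COLOR_RGB2BGR))
E
```

```text
[ 0.29  0.1   1.77 -0.    1.28 -0.41]
[ 0.29  0.3   1.86 -0.    0.98 -0.41]
[ 0.08  0.4   1.72 -0.    1.02 -0.62]
[-0.    0.48  1.61 -0.    1.05 -1.29]
[ 0.01  0.22  1.62 -0.    1.29 -1.28]
[504.01769933 231.26856399 170.21726226] [-6.45215145e-01  7.64000909e-01  1.67454132e-04] 2.5667
hit False
[505.05286451 230.63915737  15.93809968] [-0.11882385 -0.55399787  0.09458008] 4.0083
```

View pics/s1.png

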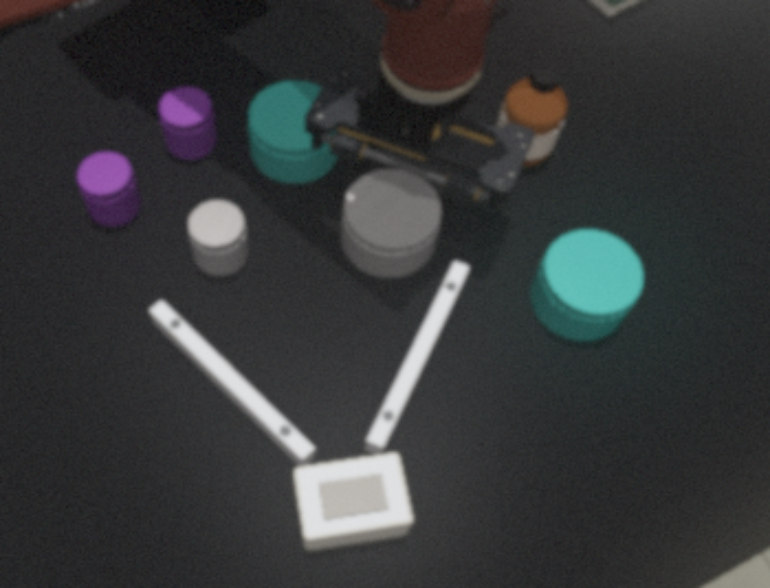

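The gripper stands behind the wide canister (crop 390,220). It touches nothing, the amber bottle hasn't moved, and the body is well above the turquoise canister. Now I push.

```bash
python3 - <<'E'
from h import *
st=lambda t:print(t,read_ee_pos().round(1),read_contact_force().round(2),round(read_clock(),2))
h=servo_line(T(W,A1,2),v=40,force_limit=10); st(h)
h=servo_line(T(G(-60,15),A1),v=60,force_limit=10); st(h)
for i in range(1,6):
    if h: break
    f=i/5; a=A1+(AX-A1)*f
    h=servo_line(T(G(-60+45*f,15-15*f),a),attitude=R(a),v=40,force_limit=10); st(h)
im=snapshot("scene");cv2.imwrite("pics/s2.png",cv2.cvtColor(cv2.resize(im[100:380,170:520],None,fx=2.2,fy=2.1),cv2.COLOR_RGB2BGR))
E
```

```text
False [511.  222.4  15.1] [-0.33  0.41 -0.87] 4.46
False [589.9 128.7  15. ] [-0.53  0.66 -0.51] 6.66
False [594.9 120.1  15.2] [-0.79 -0.66  1.22] 7.05
False [599.7 111.4  15.1] [-0.84 -0.08  0.15] 7.45
False [605.  102.4  15.1] [-0.17  0.16 -0.1 ] 7.87
False [610.8  93.   15. ] [-0.74 -0.08  0.16] 8.29
False [617.1  83.4  15. ] [ 0.46  0.18 -0.43] 8.72
```

View pics/s2.png

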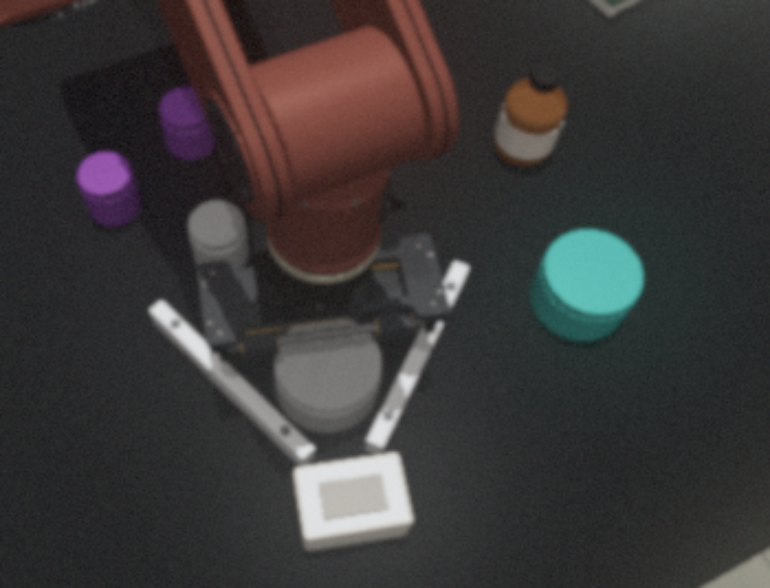

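Clean so far: the canister (crop 328,370) is in the V near the centre line, and slim and amber are in place. A wide cradle could jam against one rail, so I'll do the final seating with closed fingers, whose flat face lets the canister centre itself.

```bash
cat > fin.py <<'E'
from h import *
st=lambda t:print(t,read_ee_pos().round(1),"guide",(np.array([c,n])@(read_ee_pos()[:2]-HOME)).round(1),read_contact_force().round(2),round(read_clock(),2))
def P(x,z=15): return np.r_[G(x,0),z]
E
python3 - <<'E'
from fin import *
st("h")
servo_line(P(-15-OFF-35),attitude=R(AX),v=80); st("back")
grip(0.0); st(read_gripper_width())
h=servo_line(P(-15-54.5-1),v=60,force_limit=10); st(h)
h=servo_line(P(-54.5+9),v=25,force_limit=10); st(h)
wait(.3); st("settled")
servo_line(P(-54.5-30),v=60); st("off")
servo_line(P(-84.5,170),v=150); goto(np.array([430,330,250.]),R(A1)); st("clear")
im=snapshot("top");cv2.imwrite("pics/t3.png",cv2.cvtColor(cv2.resize(im[40:300,180:440],None,fx=2.3,fy=2.3),cv2.COLOR_RGB2BGR))
for nm,s in(("wide",(342,132)),("slim",(371,217))):
    try: q,r=disc("top",im,s,60); print(nm,q,r,"guide",np.array([c,n])@(q-HOME))
    except Exception as e: print(nm,e)
E
```

```text
h [617.1  83.4  15. ] guide [-52.8   0.1] [-0.38  0.45  0.14] 8.78
back [583.9  93.   15.3] guide [-87.4   0.2] [ 0.27 -0.65  0.11] 9.36
0.007589313017580245 [583.5  92.9  15. ] guide [-87.8  -0. ] [ 0.23  0.57 -0.88] 10.67
False [600.5  87.9  14.9] guide [-70.   -0.1] [-0.39  0.45 -0.31] 11.11
True [615.4  83.8  14.2] guide [-54.6   0. ] [ 0.34 -0.84 -1.18] 11.81
settled [614.1  84.   13.5] guide [-55.9  -0.1] [ 0.68  0.52 -0.22] 12.11
off [586.7  92.1  15.3] guide [-84.4   0.1] [-0.72 -0.24  0.38] 12.73
clear [430.2 329.4 249.2] guide [-300.1  185.3] [ 0.74 -0.29  0.15] 15.05
wide [581.87921143  92.54269409] 139.8371124267578 guide [-89.21334347  -0.78809062]
slim [485.8600769   42.70519638] 25.8843936920166 guide [-167.84065653  -75.09284157]
```

View pics/t3.png

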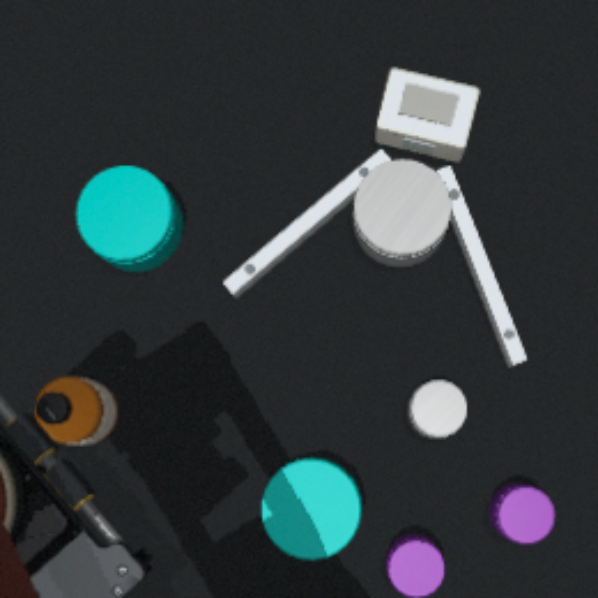

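The top view shows the canister (crop 402,207) between both rails. Slim is unmoved and amber is at its old pixel (≈203,217). The push stopped at guide x = −54.6, where −54.5 was expected. I'll measure the lid itself, which merges with the rails in the mask, and press once more to make sure.

```bash
cat >> fin.py <<'E'
def lid(n_,im,uv,rad):
    g=cv2.GaussianBlur(cv2.cvtColor(im,cv2.COLOR_RGB2GRAY),(3,3),0)
    x0,y0=uv[0]-40,uv[1]-40
    k=4; cr=cv2.resize(g[y0:y0+80,x0:x0+80],None,fx=k,fy=k,interpolation=cv2.INTER_CUBIC)
    H=cv2.HoughCircles(cr,cv2.HOUGH_GRADIENT,1,500,param1=80,param2=15,minRadius=int((rad-2)*k),maxRadius=int((rad+2)*k))
    x,y,r=H[0,0]; q=ray(n_,[((x+.5)/k-.5+x0,(y+.5)/k-.5+y0)],60)[0,:2]
    print(n_,"lid px",x/k+x0,y/k+y0,r/k,q,"guide",np.array([c,n])@(q-HOME))
E
python3 - <<'E'
from fin import *
im=snapshot("top"); lid("top",im,(355,130),21)
g=np.r_[P(-84.5,170)]; goto(g,R(AX)); servo_line(P(-84.5),v=120)
h=servo_line(P(-60),v=60,force_limit=8);st(h)
h=servo_line(P(-54.5+9),v=12,force_limit=18); st(h)
wait(.2);st("settled")
servo_line(P(-84.5),v=60); servo_line(P(-84.5,170),v=150); goto(np.array([430,330,250.]),R(A1)); st("clear")
im=snapshot("top"); lid("top",im,(355,130),21)
print("slim",disc("top",im,(371,217),60))
s=snapshot("scene");cv2.imwrite("pics/s4.png",cv2.cvtColor(cv2.resize(s[200:380,220:420],None,fx=3.3,fy=3.3,interpolation=cv2.INTER_CUBIC),cv2.COLOR_RGB2BGR))
cv2.imwrite("pics/t4.png",cv2.cvtColor(cv2.resize(im[60:235,190:415],None,fx=3.4,fy=3.4,interpolation=cv2.INTER_CUBIC),cv2.COLOR_RGB2BGR))
E
```

```text
top lid px 355.125 129.375 20.925 [669.24086993  67.67576434] guide [ 1.61844675 -0.69084679]
False [610.3  85.1  14.8] guide [-59.9  -0.1] [ 0.15  0.48 -0.36] 18.28
True [615.2  83.7  14. ] guide [-54.8  -0.1] [ 0.27 -0.34  0.73] 19.07
settled [614.7  83.7  13.5] guide [-55.2  -0.3] [-0.26 -1.   -0.28] 19.27
clear [430.2 329.4 249.2] guide [-300.2  185.3] [ 0.95  0.13 -0.72] 22.23
top lid px 354.875 129.375 20.925 [669.25774689  68.19267248] guide [ 1.49262845 -0.18920088]
slim (array([485.8600769 ,  42.70519638]), 25.8843936920166)
```

View pics/t4.png

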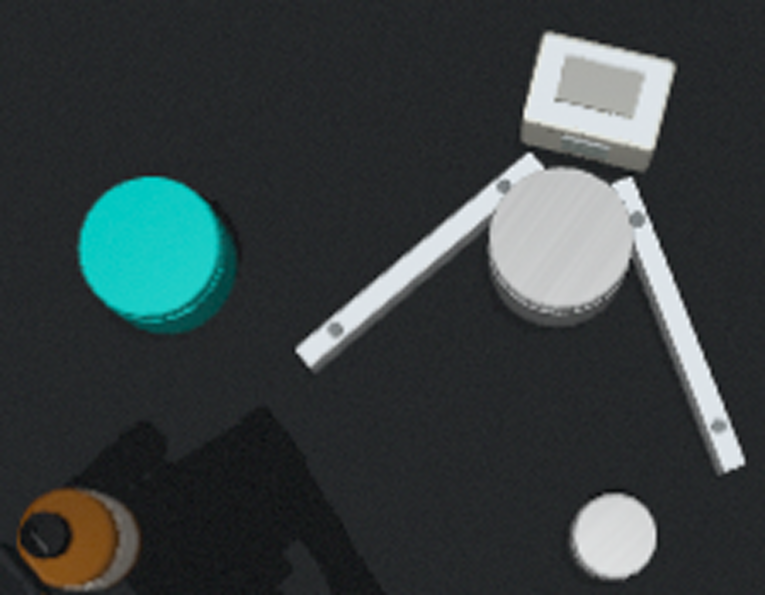

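View pics/s4.png

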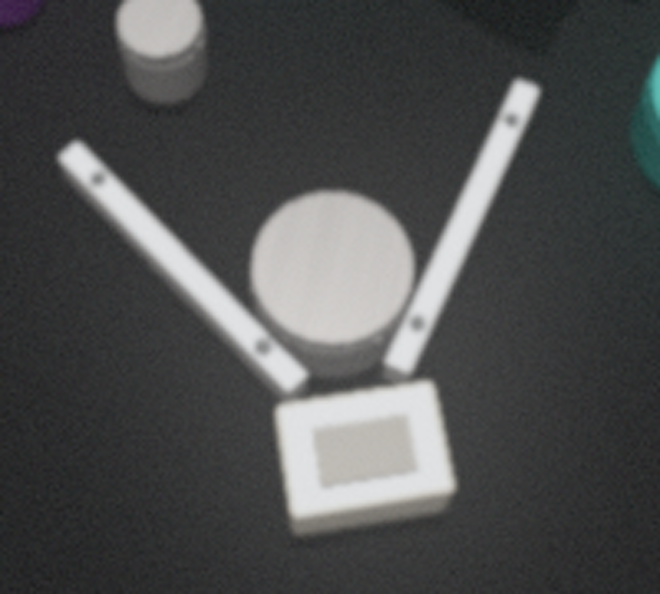

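Both views show the canister upright and seated against both rails. The two presses, at 10 N and 18 N, stopped within 0.2 mm of each other. Handing in.

```bash
python3 -c "
from bench import *
close_job(); print(read_clock())"
```

```text
the job is handed in; nothing more can be done
the job is handed in; nothing more can be done
```

I slid the wide steel canister along the bench into the V guide until it was home, then moved the arm clear and handed the job in. I pushed it in with a two-finger cradle, then seated it with closed fingers so it could centre itself.

- **Seating:** the 10 N press stopped at guide x = −54.6 mm and the 18 N press at −54.8 mm. The expected value for fully home is −54.5 mm.
- **Position from the camera:** the top view puts the lid at guide (+1.5, −0.2) mm. The 1.5 mm is inside the roughly 2 mm calibration error. In both camera views the canister stands upright against both rails. I saw that contact by eye and did not measure it to sub-millimetre accuracy.
- **Other items:** the slim canister's measured position is unchanged. The amber bottle looks unmoved, judging by its pixel position only.
- **Limits:** the clock read about 22 s at the last check, before handing in. No wrist reading I took exceeded about 2 N, and the presses were force-limited to 18 N or less. One early move was refused because of the last joint's range. Nothing moved, and I used the half-turned gripper orientation instead.

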